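# Top up the cartridge feed magazine

## Task

Top up the feed magazine: pull its sprung follower back by the post, shift the post sideways and let it rest gently behind the keeper, so that the follower stays back when you let go. Then lower the loose narrow-footed cartridge (same size as the one already in the track) upright into the open loading gap and let go of it. Last, take the post again, free it from the keeper and ease the follower gently forward, hand on it, until you feel it bear on the cartridge and both cartridges stand in line against the gate; release it. Never let go before the follower rests on something, so that it cannot snap forward; do not ram or drop anything, and leave everything else on the bench as it is.

Things in the scene. Friction and masses are not known exactly. Their poses are not given: they have to be found in the camera images.
- magazine: Fixed aluminium feed track, 62 mm wide (its x), 215 mm long (its y, -117.5 to +97.5 mm). Origin: at bench level on the track's centre line; z up; +y is the feed direction. Track floor 20 mm above the bench; side walls 38 mm apart inside, tops 33 mm above the bench. Lips (29 to 33 mm above the bench, 30 mm apart) overhang it from y = +8 mm to the gate and from -46 mm to the back.
- gap (a point): Centre of the open loading gap, on the track floor, at magazine y = -16 mm; axes as the magazine's. With the follower parked a foot goes straight down between y = -41 mm (the follower's face) and +8 mm (the lips), 1 mm of play each side across the track. A new cartridge is lowered in here.
- gate (a point): Middle of the steel gate's inner face at track floor level, the +y end of the track (magazine y = +80 mm); the gate's top is 52 mm above the bench. A finished load has the cartridges' centres at magazine y = +62 and +26 mm.
- travel (a joint): Follower travel in m, growing as it is pulled towards the magazine's -y. 0 at the start (bearing on the cartridge in the track); face at magazine y = 44 mm minus travel. A spring always pushes it forward: 5 N at 0, 8 N at 0.085; let go, it flies forward. Hard stop at 0.091. 0.085: post resting behind the keeper. 0.036: bearing on two cartridges in line against the gate.
- shift (a joint): Sideways shift of the post on the follower in m, growing to the magazine's +x, 0 to 0.020, both hard stops; a stiff slide (about 1.5 N) that stays where it is left. 0 at the start: the post runs freely past the keeper (5 mm gap). At 0.020 and a travel over 0.085 the post's foot stands fully behind the keeper. Shift it only at a travel over 0.086.
- follower: The sprung follower: a flat steel slide low in the track, 34 mm wide, 52 mm long, that carries the post. Origin: middle of its front (+y) pushing face, at track floor level; axes as the magazine's.
- post_grip (a point): Point at grasp height on the axis of the follower's upright black post, 80 mm above the bench. The post is 14 mm across the track (x) and 16 mm along it (y), flat-sided, from 50 to 96 mm above the bench, on a steel foot 16 mm (x) by 20 mm (y), 39 to 51 mm above the bench. It stands 40 mm behind (-y of) the follower's face. Axes as the magazine's.
- post: The same post as a whole; its origin lies on its axis at track floor level (20 mm above the bench).
- keeper: Steel block 24 x 24 mm, 33 to 49 mm above the bench, sitting in a pocket at the +x side of the track, centred at magazine x = 25.5, y = -59 mm; its rear face at y = -71 mm holds the shifted post's foot. The pocket's outer rim reaches magazine x = 46 mm. Origin: centre of its underside. Stays in its pocket.
- cartridge: The loose cartridge to load: white, upright on the bench. Round foot 36 mm diameter and 6 mm high, body 26 mm diameter up to 56 mm, neck 18 mm diameter to 66 mm. 60 g, more or less. Origin: centre of its underside; z along its axis.
- loaded: The like cartridge already standing in the track at the gate (foot 36 mm diameter, 66 mm tall). Origin: centre of its underside.
- wide_cartridge: Another white cartridge on the bench, too big for the track: foot 50 mm diameter, body 38 mm diameter, 66 mm tall. Leave it. Origin: centre of its underside.
- reagent: Amber bottle, 56 mm diameter, 110 mm tall, leave it. Origin: centre of its underside.
- jar: Jar, 60 mm diameter, 75 mm tall, leave it. Origin: centre of its underside.
- beaker: Glass beaker, 68 mm diameter, 85 mm tall, leave it. Origin: centre of its underside.
- driver: Screwdriver lying on the bench, about 0.2 m long, leave it. Origin: under its middle.
- timer: Flat grey bench timer, 60 x 75 x 18 mm, leave it. Origin: centre of its underside.

How it is judged:
On the way, in this order (a step that is already met when the one before it is completed fails the run):
1. the follower is back with its post behind the keeper, let go (value of joint travel above 0.081 m and value of joint shift above 0.008 m and contact force between the fingers and post below 0.1 N), for 0.3 s.
2. the cartridge stands upright on the track floor in the loading gap, let go, with the follower still parked (x of cartridge in the frame of magazine between -0.003 and 0.003 m and z of cartridge in the frame of magazine between 0.017 and 0.0225 m and angle between cartridge's own z axis and vertical below 0.08 rad and value of joint travel above 0.081 m and value of joint shift above 0.008 m and y of cartridge in the frame of magazine between -0.03 and 0 m and contact force between the fingers and cartridge below 0.1 N), for 0.2 s.
At the end, for the whole second after the job is handed in: Both cartridges stand upright (within 0.08 rad) on the track floor, within 3 mm of its centre line, the loaded one within 4 mm of 62 mm and the new one within 4 mm of 26 mm along the track; the follower bears on the new one (over 2 N) at a travel of 32 to 40 mm; all released and at rest (x of cartridge in the frame of magazine between -0.003 and 0.003 m and z of cartridge in the frame of magazine between 0.017 and 0.0225 m and angle between each of cartridge, loaded's own z axis and vertical below 0.08 rad and x of loaded in the frame of magazine between -0.003 and 0.003 m and z of loaded in the frame of magazine between 0.017 and 0.0225 m and y of cartridge in the frame of magazine between 0.022 and 0.03 m and y of loaded in the frame of magazine between 0.058 and 0.066 m and value of joint travel between 0.032 and 0.04 m and velocity of joint travel between -0.01 and 0.01 m/s and linear speed of each of cartridge, loaded below 0.01 m/s and contact force between follower and cartridge above 2 N); the robot touches nothing.
It fails at once if the follower snaps forward (faster than 0.15 m/s) (velocity of joint travel below -0.15 m/s).
It fails at once if the post is pressed hard against the keeper (over 20 N) (contact force between post and keeper above 20 N).
It fails at once if the follower is rammed against the cartridge, or the cartridges together (over 20 N) (contact force between follower and cartridge above 20 N or contact force between cartridge and loaded above 20 N).
It fails at once if the cartridge is forced or dropped into the magazine (over 40 N) (contact force between cartridge and magazine above 40 N).
It fails at once if something else on the bench is disturbed (moved over 30 mm) (distance of any of wide_cartridge, reagent, jar, beaker, driver, timer from where it was at the start of the episode above 0.03 m).
It also fails if it takes over 67 s, if anything falls off the work surface, if the arm or the gripper's body presses on something with over 40 N, if the wrist force passes 120 N, or if a joint passes its speed limit or range.

## Robot

A 6-joint arm with a two-finger parallel gripper is mounted at the origin on the work surface. World frame = base frame: x ahead of the robot, y to its left, z up, the work surface at z = 0. Lengths are in m, angles in rad, forces in N, time in s.
With the tool pointing down it reaches from about 0.325 to 0.75 m from the base axis. Payload 7.6 kg.
Tool frame: the origin (TCP) lies at the very end of the fingers, on their centre line; the grasp point (between the pads) lies behind it (env.tcp_to_grasp is the z of the grasp point in the tool frame, in m); z points along the fingers, y is the direction in which the jaws open and shut (so a half turn about z gives the same grasp; the last joint's range is limited). The gripper opens to 85 mm and grips with 20 to 120 N. Pads are 22 mm wide; open, the fingers measure 114 mm over their backs; the gripper's body (76 mm by 85 mm) begins 54 mm behind the grasp point. The pads swing forward as they close: fully open they stand 13 mm farther back than shut.
Start: joints at [1.24, 0.052, 1.401, -0, 1.689, -0.07], TCP at [0.135, 0.507, 0.231] pointing down, gripper open.
Joint ranges: [-2.9, 2.9], [-0.91, 2.17], [0.12, 2.37], [-1.06, 4.2], [0.26, 2.73], [-2.93, 2.93]. Speed limits (rad/s): [2.57, 2.57, 3.01, 3.14, 3.14, 3.14].

## Interface

Orientations are given as a unit quaternion [w, x, y, z].
In Python, from bench import env gives the robot as it stands.
- The arm moves only by the tool move_arm, never from a script. Its argument "series" is text: rows parted by semicolons, each of 7 numbers parted by spaces: the turn, a rotation vector about the world's x, y, z scaled (see below), then the shift along the world's x, y, z scaled (see below), then the gripper command: -1 is shut, 1 is fully open, values between are in proportion. A call has 1 to 12 rows; each row shifts and turns the commanded pose from where the row before left it; what a row does not reach is not made up. The controller multiplies each number of a shift by 0.4 m and each number of a turn by 60 degrees. A row lasts 1/8 s, in which the tool goes at most 62.5 mm and 10.7 degrees, less where a joint would pass 70% of its speed; a pose out of reach is approached as far as the arm can. A call with a number of a shift or a turn outside -1 to 1 is refused whole. A call with a gripper value outside its range is refused whole. The fingers move at their own pace and stop on an object; the grip force is fixed at half the most. Time passes only in rows, so rows that do not move let the fingers close. It gives the time, the measured TCP pose, the force and the opening at its end, in the units of the state.
- env.read_state(): the state, without advancing time (a new reading comes with each control period).
- env.snapshot(name): name is "side" or "top" or "wrist"; returns a dict with "color" (400x640x3 uint8, red, green, blue), "fx", "fy", "cx", "cy" (pixels), "cam_to_world" (4x4, takes a point from camera to world coordinates). Camera axes: x right, y down, z forward; pixel columns grow to the right and rows downward; lengths in m; the calibration is good to about 2 mm. A picture is of the moment at which its call begins. There is no depth.
- env.close_job(): hands the job in, once; it reports no verdict.
The state is a dict: "time": time; "q": joint angles; "dq": joint speeds; "joint_efforts": joint torques, N m; "position": TCP position; "orientation": TCP orientation; "force": force on the tool from outside, world axes, zero at the start; "moment": the same for the moment, N m; "grip_width": finger opening in m.
Only numpy, scipy, OpenCV 4.12 (cv2) and the standard library are available. Lean on these libraries where they do the work, as an engineer would, in place of code of your own. Each camera call takes 0.05 s, during which the arm holds its last target. There are 200 camera calls.

## Working session

There is one attempt and no reset: what is moved stays moved. The work goes in short steps, Python scripts to look and compute and a tool call to move; the robot and the scene stay as the last step left them, time stands still between calls to the robot, and variables do not carry over. Pictures are saved under pics/ and viewed, about 8 in all and at most 12, crops included, and the job is handed in when it is done.

Besides the shell and the picture viewer there is one more tool, called after ">>>" as name(argument=value, ...), one argument or row to a line, values as JSON. move_arm: Moves the arm, as the interface text tells. Its arguments: {"type":"object","properties":{"series":{"type":"string"}},"required":["series"]}

```bash
mkdir -p pics; ls
cat > h.py <<'E'
import numpy as np, cv2
from bench import env
def ray(s,u,v):
    T=np.array(s["cam_to_world"]);d=T[:3,:3]@np.array([(u-s["cx"])/s["fx"],(v-s["cy"])/s["fy"],1.]);return T[:3,3],d
def onz(s,u,v,z):
    o,d=ray(s,u,v);return (o+d*(z-o[2])/d[2]).round(4)
def px(s,p):
    T=np.array(s["cam_to_world"]);c=T[:3,:3].T@(np.array(p)-T[:3,3]);return np.array([s["fx"]*c[0]/c[2]+s["cx"],s["fy"]*c[1]/c[2]+s["cy"]]).round(1)
def snap(n,f,crop=None,k=1):
    s=env.snapshot(n);im=s["color"][:,:,::-1]
    np.save(f"pics/{f}.npy",s,allow_pickle=True)
    if crop: x0,y0,x1,y1=crop;im=im[y0:y1,x0:x1]
    cv2.imwrite(f"pics/{f}.png",cv2.resize(im,None,fx=k,fy=k,interpolation=cv2.INTER_CUBIC));return s
def load(f): return np.load(f"pics/{f}.npy",allow_pickle=True).item()
E
python3 - <<'E'
from h import *
for n in("top","side"):
    s=snap(n,n+"1"); print(n,s["fx"],s["cx"],s["cy"],np.array(s["cam_to_world"]).round(3).tolist())
print(env.read_state(),env.tcp_to_grasp)
E
```

```text
pics
top 372.5407970142952 318.4637321468484 193.55175986732976 [[-0.024, -0.98, 0.198, 0.306], [-1.0, 0.026, 0.01, 0.031], [-0.015, -0.198, -0.98, 1.183], [0.0, 0.0, 0.0, 1.0]]
side 463.6012625875204 326.6924507989645 199.095907798758 [[0.88, -0.359, 0.311, 0.162], [-0.475, -0.657, 0.586, -0.6], [-0.006, -0.663, -0.749, 0.898], [0.0, 0.0, 0.0, 1.0]]
{'time': 0.1, 'q': array([ 1.23967700e+00,  5.27889007e-02,  1.40164936e+00,  2.12965272e-05,
        1.68863215e+00, -7.03325925e-02]), 'dq': array([ 0.00048021,  0.00015582, -0.00385451,  0.00094528, -0.00012663,
       -0.00093946]), 'joint_efforts': array([ 1.23952163e-03, -3.82582247e+01, -3.60987282e+01, -8.70726603e-05,
        4.71864259e-03, -2.34942370e-06]), 'position': array([0.13526205, 0.506981  , 0.23053554]), 'orientation': array([-1.57680928e-04,  1.30022913e-01,  9.91510714e-01, -7.21933624e-04]), 'force': array([ 1.17216781, -0.12385515,  1.35365552]), 'moment': array([0.00465683, 0.0553686 , 0.05398642]), 'grip_width': 0.08538367081399288} -0.0187
```

View pics/top1.png

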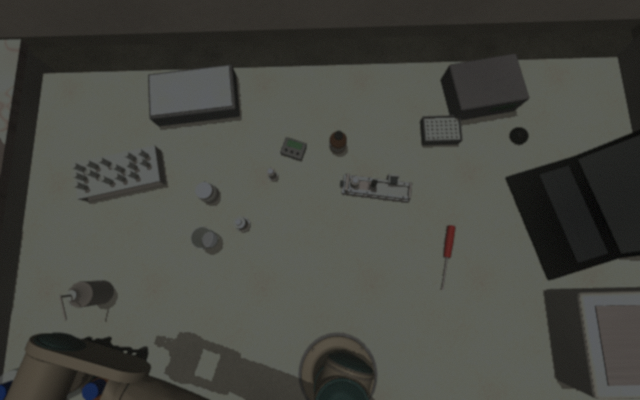

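View pics/side1.png

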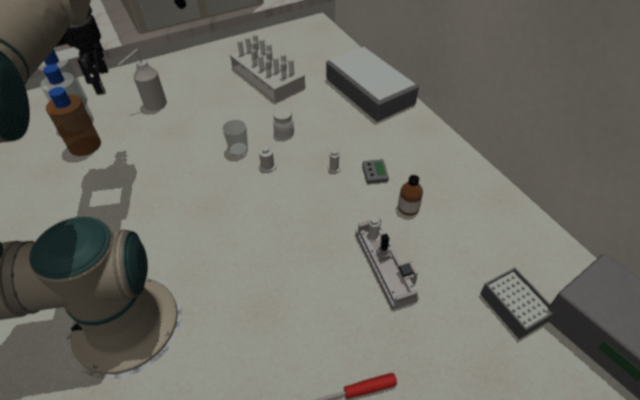

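Top view: the magazine is around px (376,188), with the gate end on the left. The small cartridge is at (272,174) and the wide one at (241,224). I'll zoom in on both views next.

Run:
```python
from h import *
a=load("top1")["color"][:,:,::-1]; b=load("side1")["color"][:,:,::-1]
A=cv2.resize(a[165:210,330:420],None,fx=8,fy=8,interpolation=cv2.INTER_CUBIC)
B=cv2.resize(b[205:310,340:430],None,fx=5.5,fy=5.5,interpolation=cv2.INTER_CUBIC)
cv2.imwrite("pics/a.png",np.clip(A*1.6,0,255)); cv2.imwrite("pics/b.png",np.clip(B*1.3,0,255))
s=load("top1");q=load("side1")
for u,v in((272,174),(241,224)): print(onz(s,u,v,.05))
for u,v in((334,161),(267,160)): print(onz(q,u,v,.04))
```

```text
[0.6018 0.1872 0.05  ]
[0.4465 0.2821 0.05  ]
[0.6002 0.182  0.04  ]
[0.4448 0.2714 0.04  ][ WARN:0@0.556] global loadsave.cpp:1063 imwrite_ Unsupported depth image for selected encoder is fallbacked to CV_8U.
```

View pics/a.png

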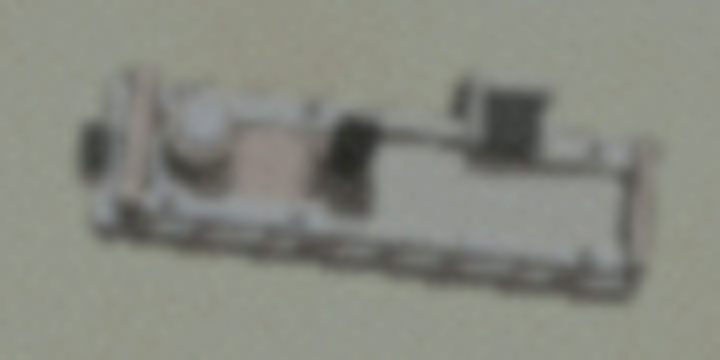

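View pics/b.png

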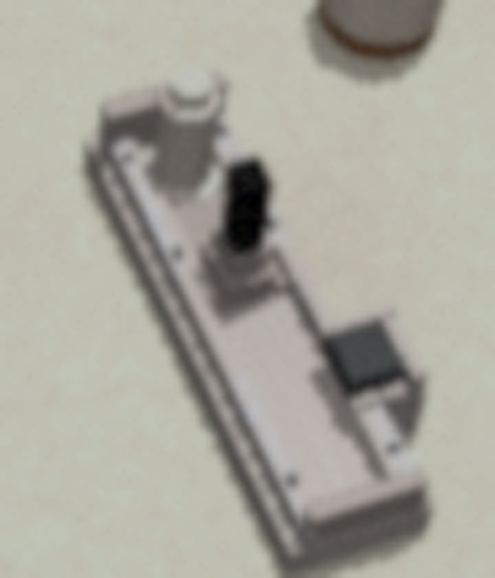

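Run:
```python
from h import *
s=load("top1");q=load("side1")
f=lambda U,V:(330+(U+.5)/8-.5,165+(V+.5)/8-.5)
g=lambda U,V:(340+(U+.5)/5.5-.5,205+(V+.5)/5.5-.5)
P={}
for n,a,b,z in(("loaded",(203,118),(192,85),.086),("keeper",(515,125),(365,356),.049),("post",(357,132),(246,165),.096)):
    A=onz(s,*f(*a),z);B=onz(q,*g(*b),z);P[n]=(A+B)/2;print(n,A,B)
def yaw(p,q,pm,qm):
    a=np.arctan2(*(q-p)[1::-1]);d=np.subtract(qm,pm);return a-np.arctan2(d[1],d[0])
y=yaw(P["keeper"],P["loaded"],(.0255,-.059),(0,.062));R=np.array([[np.cos(y),-np.sin(y)],[np.sin(y),np.cos(y)]])
print(y, np.linalg.norm(P["keeper"]-P["loaded"]),P["loaded"][:2]-R@[0,.062],P["keeper"][:2]-R@[.0255,-.059])
# wall lines in side: left wall top
```

```text
loaded [ 0.569  -0.0689  0.086 ] [ 0.564  -0.0711  0.086 ]
keeper [ 0.5717 -0.1935  0.049 ] [ 0.5688 -0.195   0.049 ]
post [ 0.5596 -0.1252  0.096 ] [ 0.556 -0.122  0.096]
-0.1775325454354213 0.1296962798232856 [ 0.55555071 -0.13102551] [ 0.55557028 -0.131674  ]
```

>>> move_arm(
  series="0 0 -0.118 0.08 -0.125 0 1;0 0 -0.118 0.08 -0.125 0 1;0 0 -0.118 0.08 -0.125 0 1;0 0 -0.118 0.08 -0.125 0 1;0 0 -0.118 0.08 -0.125 0 1;0 0 -0.118 0.08 -0.125 0 1;0 0 -0.118 0.08 -0.125 0 1;0 0 -0.118 0.08 -0.125 0 1;0 0 -0.118 0.08 -0.125 0 1;0 0 -0.118 0.08 -0.125 0 1;0 0 -0.118 0.08 -0.125 0 1;0 0 -0.118 0.08 -0.125 0 1",
)

```text
time: 1.6
position: [0.52, -0.0946, 0.2309]
orientation: [-0.0, 0.767, 0.642, -0.0]
force: [0.4, 0.4, 0.2]
grip_width: 0.0855
```

Run:
```python
from h import *
s=snap("wrist","w1");print(s["fx"],np.array(s["cam_to_world"]).round(3).tolist())
r=env.read_state();print(r["time"],r["position"],r["orientation"],r["force"],r["q"])
```

```text
320.4606984320261 [[0.984, -0.169, -0.049, 0.533], [-0.176, -0.948, -0.265, -0.026], [-0.002, 0.27, -0.963, 0.374], [0.0, 0.0, 0.0, 1.0]]
1.65 [ 0.52177433 -0.09981173  0.22896885] [ 1.72676639e-04  7.69901601e-01  6.38160944e-01 -1.45057393e-03] [-2.39199113 -3.82776859 -1.47527622] [-0.25717245  0.07174914  1.38496805 -0.00257688  1.68628356 -0.07088744]
```

View pics/w1.png

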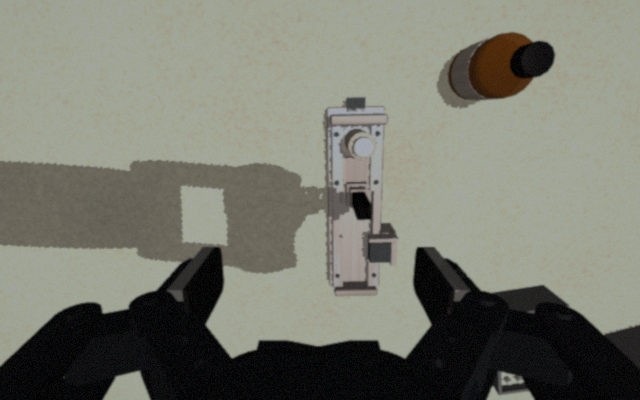

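Wrist view: the magazine runs vertically with the gate at the top (v≈115), loaded neck (362,146), post (361,205) and keeper (380,249). I'll measure the wall edges by row profile.

Run:
```python
from h import *
s=load("w1");g=cv2.cvtColor(s["color"],cv2.COLOR_RGB2GRAY).astype(float)
for n,c in(("loaded",(363,146,.086)),("keeper",(380,249,.049)),("posttop",(362,207,.096))): print(n,onz(s,*c))
g=cv2.GaussianBlur(g,(1,5),0)
for v in(130,175,195,215,270,280): print(v,g[v,322:392].astype(int).tolist())
```

```text
loaded [ 0.566  -0.0666  0.086 ]
keeper [ 0.5731 -0.1871  0.049 ]
posttop [ 0.5564 -0.1197  0.096 ]
130 [160, 148, 126, 106, 94, 102, 122, 124, 115, 117, 139, 159, 160, 156, 156, 158, 162, 165, 166, 165, 161, 154, 156, 160, 163, 161, 150, 132, 114, 100, 93, 83, 79, 78, 78, 78, 83, 86, 94, 110, 123, 134, 144, 154, 160, 160, 150, 126, 105, 126, 157, 165, 164, 153, 140, 136, 141, 152, 163, 164, 155, 141, 143, 157, 162, 163, 162, 161, 160, 162]
175 [163, 161, 153, 130, 106, 102, 121, 139, 130, 108, 127, 156, 162, 165, 165, 166, 165, 164, 165, 164, 158, 155, 153, 151, 147, 145, 145, 146, 147, 145, 144, 144, 142, 145, 145, 145, 145, 145, 147, 147, 146, 145, 144, 145, 149, 147, 136, 118, 129, 156, 163, 163, 164, 166, 165, 163, 163, 163, 161, 153, 148, 157, 159, 159, 160, 159, 161, 161, 161, 161]
195 [125, 108, 103, 103, 100, 88, 78, 85, 89, 89, 86, 91, 92, 94, 94, 95, 96, 88, 82, 81, 84, 87, 87, 78, 71, 75, 77, 71, 63, 53, 29, 6, 2, 6, 1, 5, 4, 2, 5, 3, 3, 7, 13, 47, 90, 124, 141, 143, 129, 101, 81, 112, 148, 157, 158, 158, 158, 157, 149, 139, 146, 160, 163, 161, 164, 163, 162, 162, 160, 16
[... 325 characters left out ...]
 [165, 165, 163, 159, 142, 117, 98, 108, 133, 133, 115, 123, 147, 154, 153, 156, 159, 157, 153, 151, 150, 152, 152, 152, 151, 153, 150, 150, 151, 150, 156, 156, 154, 153, 154, 152, 149, 148, 151, 152, 154, 150, 132, 104, 91, 97, 121, 144, 149, 149, 148, 149, 153, 155, 156, 153, 147, 150, 161, 163, 164, 164, 162, 162, 162, 165, 163, 163, 164, 165]
280 [161, 160, 161, 160, 154, 144, 128, 117, 132, 132, 118, 128, 149, 157, 155, 154, 151, 149, 149, 148, 142, 136, 134, 131, 133, 131, 129, 126, 124, 125, 128, 128, 128, 126, 126, 125, 123, 123, 125, 126, 124, 120, 106, 85, 81, 95, 124, 145, 149, 149, 152, 152, 154, 156, 155, 148, 140, 145, 159, 163, 162, 164, 164, 164, 163, 164, 163, 164, 164, 163]
```

Run:
```python
from h import *
s=load("w1")["color"][:,:,::-1][90:305,290:430]
cv2.imwrite("pics/w1c.png",cv2.resize(s,None,fx=2.75,fy=2.75,interpolation=cv2.INTER_CUBIC))
```

```text
(no output)
```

View pics/w1c.png

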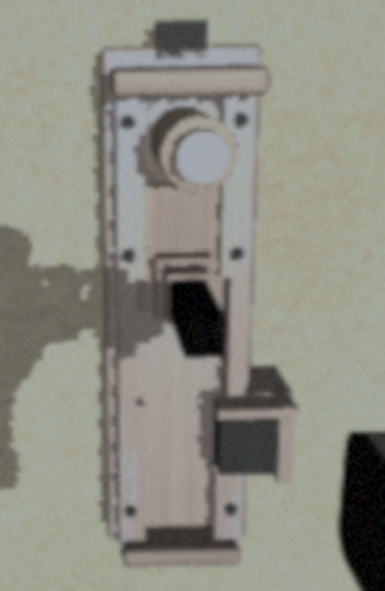

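>>> move_arm(
  series="0 0 0 0.045 0 -0.075 1;0 0 0 0.045 0 -0.075 1;0 0 0 0 0 0 1;0 0 0 0 0 0 1;0 0 0 0 0 0 1",
)

```text
time: 2.28
position: [0.5556, -0.0928, 0.1732]
orientation: [0.001, 0.765, 0.643, 0.001]
force: [0.3, -0.1, 0.7]
grip_width: 0.0854
```

Run:
```python
from h import *
r=env.read_state();print(r["time"],r["position"],r["orientation"],r["force"])
s=snap("wrist","w2",(160,60,480,400),1.75)
r=env.read_state();print(r["position"])
w=load("w1");h=lambda U,V:(290+(U+.5)/2.75-.5,90+(V+.5)/2.75-.5)
m=[(onz(w,*h(*a),.033)+onz(w,*h(*b),.033))/2 for a,b in(((128,121),(241,119)),((128,255),(236,254)),((131,511),(231,509)))];print(m)
d=m[0]-m[2];print(np.arctan2(-d[0],d[1]))
```

```text
2.275 [ 0.55558259 -0.09280007  0.17322187] [0.00118087 0.76547415 0.64346501 0.00084199] [ 0.2804425  -0.08460736  0.65027089]
[ 0.55556169 -0.09277766  0.17302359]
[array([ 0.5675, -0.0598,  0.033 ]), array([ 0.559  , -0.11165,  0.033  ]), array([ 0.5423 , -0.22345,  0.033  ])]
-0.1527870789281772
```

View pics/w2.png

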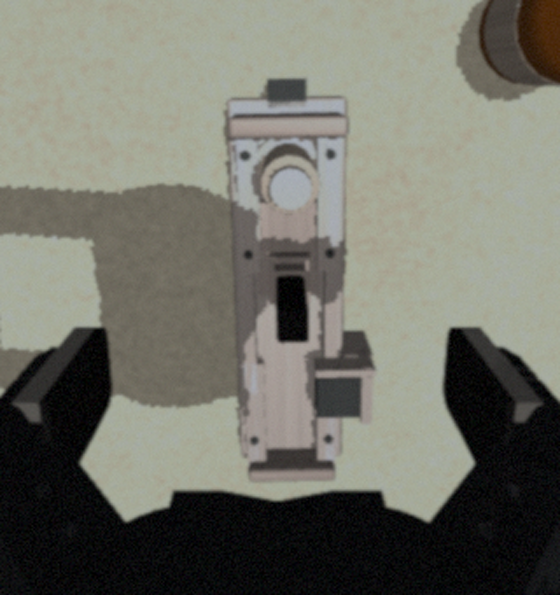

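Post top is at crop (292,~280), loaded neck (291,187) and keeper (338,397). The screw pairs at v≈155, 254 and 439 give the centre line.

```bash
cat >> h.py <<'E'
def dark(s,u,v,r=5):
    g=cv2.cvtColor(s["color"],cv2.COLOR_RGB2GRAY).astype(float);u,v=int(round(u)),int(round(v))
    p=g[v-r:v+r+1,u-r:u+r+1];w=np.clip(np.median(p)*.8-p,0,None);V,U=np.mgrid[v-r:v+r+1,u-r:u+r+1]
    return (U*w).sum()/w.sum(),(V*w).sum()/w.sum()
E
python3 - <<'E'
from h import *
s=load("w2");h=lambda U,V:(160+(U+.5)/1.75-.5,60+(V+.5)/1.75-.5)
m=[]
for a,b in(((244,155),(331,154)),((248,254),(330,253)),((254,440),(328,438))):
    A=dark(s,*h(*a),3);B=dark(s,*h(*b),3);A=onz(s,*A,.033);B=onz(s,*B,.033);m.append((A+B)/2);print(A,B,m[-1],np.linalg.norm(A-B))
d=m[0]-m[2];y=np.arctan2(-d[0],d[1]);print("yaw",y)
R=np.array([[np.cos(y),-np.sin(y)],[np.sin(y),np.cos(y)]])
for n,(a,z),mm in(("loaded",((291,187),.086),(0,.062)),("keeper",((338,397),.049),(.0255,-.059)),("posttop",((292,277),.096),(0,.004))):
    p=onz(s,*h(*a),z);print(n,p,"origin",p[:2]-R@mm)
print("line at mid",R.T@m[0][:2],R.T@m[1][:2],R.T@m[2][:2])
E
```

```text
[ 0.546  -0.0568  0.033 ] [ 0.5886 -0.0633  0.033 ] [ 0.5673  -0.06005  0.033  ] 0.04309303888100719
[ 0.538  -0.1082  0.033 ] [ 0.5806 -0.1149  0.033 ] [ 0.5593  -0.11155  0.033  ] 0.04312365939945261
[ 0.5205 -0.2202  0.033 ] [ 0.5631 -0.2265  0.033 ] [ 0.5418  -0.22335  0.033  ] 0.04306332546378655
yaw -0.154903338102128
loaded [ 0.5667 -0.0668  0.086 ] origin [ 0.55713436 -0.12805764]
keeper [ 0.5725 -0.1906  0.049 ] origin [ 0.55640812 -0.12837218]
posttop [ 0.5609 -0.1024  0.096 ] origin [ 0.56028286 -0.10635211]
line at mid [0.56977219 0.02819466] [ 0.56981364 -0.02392298] [ 0.56977219 -0.13708431]
```

>>> move_arm(
  series="0 0 0.017 0.005 -0.078 0 1;0 0 0 0 0 -0.07 1;0 0 0 0 0 -0.07 1;0 0 0 0 0 -0.07 1;0 0 0 0 0 -0.065 1;0 0 0 0 0 0 1;0 0 0 0 0 0 1",
)

```text
time: 3.2
position: [0.5582, -0.1242, 0.0632]
orientation: [0.001, 0.76, 0.65, 0.001]
force: [0.7, -0.4, 0.3]
grip_width: 0.0857
```

Run:
```python
from h import *
r=env.read_state();print(r["time"],r["position"],r["orientation"],r["force"])
s=snap("wrist","w3",(80,60,540,400),1.4)
```

```text
3.2 [ 0.55815478 -0.1241555   0.06318859] [1.12377707e-03 7.59727552e-01 6.50240148e-01 7.30587566e-04] [ 0.72116914 -0.36666503  0.28926525]
```

View pics/w3.png

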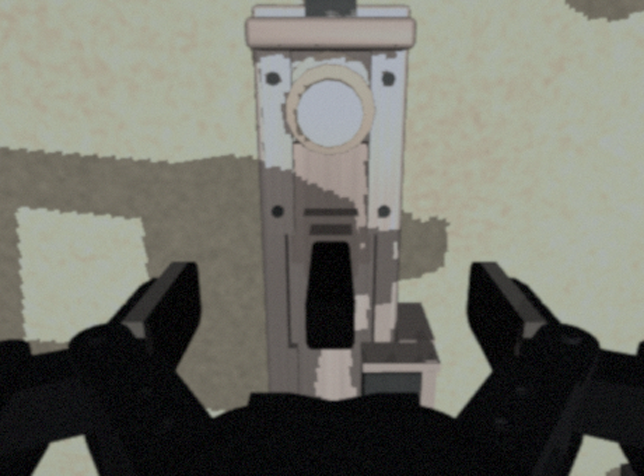

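The post sits centred between the fingers (u≈331, with inner tips at 200 and 468). Closing.

>>> move_arm(
  series="0 0 0 -0.002 0 0 -1;0 0 0 0 0 0 -1;0 0 0 0 0 0 -1;0 0 0 0 0 0 -1;0 0 0 0 0 0 -1;0 0 0 0 0 0 -1;0 0 0 0 0 0 -1",
)

```text
time: 4.12
position: [0.5569, -0.124, 0.0615]
orientation: [0.0, 0.76, 0.65, 0.0]
force: [3.1, -0.8, -0.4]
grip_width: 0.0132
```

>>> move_arm(
  series="0 0 0 -0.0031 -0.0198 0 -1;0 0 0 -0.0031 -0.0198 0 -1;0 0 0 -0.0031 -0.0198 0 -1;0 0 0 -0.0031 -0.0198 0 -1;0 0 0 -0.0031 -0.0198 0 -1;0 0 0 -0.0031 -0.0198 0 -1;0 0 0 -0.0031 -0.0198 0 -1;0 0 0 -0.0031 -0.0198 0 -1;0 0 0 -0.0031 -0.0198 0 -1;0 0 0 -0.0031 -0.0198 0 -1;0 0 0 0 0 0 -1;0 0 0 0 0 0 -1",
)

```text
time: 5.62
position: [0.5447, -0.2016, 0.0615]
orientation: [-0.001, 0.759, 0.651, 0.001]
force: [4.0, 7.1, 1.6]
grip_width: 0.0133
```

>>> move_arm(
  series="0 0 0 -0.0031 -0.0198 0 -1;0 0 0 -0.0008 -0.004 0 -1;0 0 0 0 0 0 -1;0 0 0 0 0 0 -1",
)

```text
time: 6.12
position: [0.5432, -0.2109, 0.0615]
orientation: [-0.001, 0.759, 0.651, 0.001]
force: [3.1, 6.6, 1.8]
grip_width: 0.0133
```

>>> move_arm(
  series="0 0 0 -0.0008 -0.005 0 -1;0 0 0 -0.0004 -0.0025 0 -1;0 0 0 0 0 0 -1",
)

```text
time: 6.5
position: [0.5428, -0.2138, 0.0614]
orientation: [-0.001, 0.759, 0.651, 0.002]
force: [3.9, 7.9, 2.0]
grip_width: 0.013
```

>>> move_arm(
  series="0 0 0 -0.0006 -0.004 0 -1;0 0 0 0 0 0 -1;0 0 0 0 0 0 -1",
)

```text
time: 6.88
position: [0.5426, -0.2149, 0.0615]
orientation: [-0.001, 0.759, 0.651, 0.002]
force: [5.0, 10.2, 1.8]
grip_width: 0.0131
```

>>> move_arm(
  series="0 0 0 0.0008 0.005 0 -1;0 0 0 0 0 0 -1;0 0 0 0.0099 -0.0015 0 -1;0 0 0 0.0099 -0.0015 0 -1;0 0 0 0.0099 -0.0015 0 -1;0 0 0 0.0099 -0.0015 0 -1;0 0 0 0.0074 -0.0012 0 -1;0 0 0 0 0 0 -1;0 0 0 0 0 0 -1",
)

```text
time: 8.0
position: [0.5613, -0.2162, 0.0615]
orientation: [-0.001, 0.759, 0.651, 0.001]
force: [2.0, 8.0, 2.4]
grip_width: 0.0129
```

>>> move_arm(
  series="0 0 0 0.0025 -0.0004 0 -1;0 0 0 0 0 0 -1;0 0 0 0.0004 0.0025 0 -1;0 0 0 0.0004 0.0025 0 -1;0 0 0 0.0004 0.0025 0 -1;0 0 0 0 0 0 -1;0 0 0 0 0 0 -1",
)

```text
time: 8.88
position: [0.5625, -0.2133, 0.0614]
orientation: [-0.002, 0.759, 0.651, 0.001]
force: [0.7, 8.5, 4.2]
grip_width: 0.0132
```

>>> move_arm(
  series="0 0 0 0.0004 0.0025 0 -1;0 0 0 0 0 0 -1;0 0 0 0.0002 0.0013 0 -1;0 0 0 0 0 0 -1;0 0 0 0 0 0 -1",
)

```text
time: 9.5
position: [0.5627, -0.2119, 0.0614]
orientation: [-0.002, 0.759, 0.651, 0.001]
force: [0.0, 7.8, 3.9]
grip_width: 0.0132
```

>>> move_arm(
  series="0 0 0 0.0004 0.0025 0 -1;0 0 0 0 0 0 -1;0 0 0 0 0 0 -1",
)

```text
time: 9.88
position: [0.5628, -0.2114, 0.0615]
orientation: [-0.001, 0.759, 0.651, 0.001]
force: [0.4, 6.8, 3.4]
grip_width: 0.0133
```

>>> move_arm(
  series="0 0 0 0.0004 0.0025 0 -1;0 0 0 0 0 0 -1;0 0 0 0.0004 0.0025 0 -1;0 0 0 0 0 0 -1;0 0 0 0 0 0 -1",
)

```text
time: 10.5
position: [0.5629, -0.2113, 0.0615]
orientation: [0.0, 0.76, 0.65, -0.0]
force: [-3.8, -0.0, 5.4]
grip_width: 0.013
```

Contact with the keeper is felt: the spring force has passed to it. Releasing.

>>> move_arm(
  series="0 0 0 0 0 0 -0.3;0 0 0 0 0 0 0.2;0 0 0 0 0 0 1;0 0 0 0 0 0 1;0 0 0 0 0 0 1",
)

```text
time: 11.12
position: [0.5632, -0.2107, 0.0613]
orientation: [0.0, 0.76, 0.65, 0.0]
force: [-0.0, 0.3, -0.1]
grip_width: 0.0854
```

Run:
```python
from h import *
r=env.read_state();print(r["time"],r["position"],r["force"])
w=snap("wrist","w4",(80,60,540,400),1.2)
# precise loose cartridge from start images: white blob / base
t=load("top1");q=load("side1")
A=t["color"][160:190,258:288][:,:,::-1];B=q["color"][140:182,312:358][:,:,::-1]
A=cv2.resize(A,None,fx=10,fy=10,interpolation=cv2.INTER_CUBIC);B=cv2.resize(B,None,fx=8,fy=8,interpolation=cv2.INTER_CUBIC)
C=cv2.imread("pics/w4.png");H=np.zeros((max(408,336),0,3),np.uint8)
f=lambda I:cv2.copyMakeBorder(I,0,max(0,420-I.shape[0]),0,0,cv2.BORDER_CONSTANT)
D=np.hstack([f(C)[:420],f(np.vstack([A[:200],B[:220]]) if 0 else B)[:420]]);print(D.shape,C.shape)
cv2.imwrite("pics/m4.png",cv2.resize(D,(800,int(420*800/D.shape[1]))))
```

```text
11.125 [ 0.56322416 -0.21074152  0.06128959] [-0.03877801  0.33483231 -0.08303591]
(420, 920, 3) (408, 552, 3)
```

View pics/m4.png

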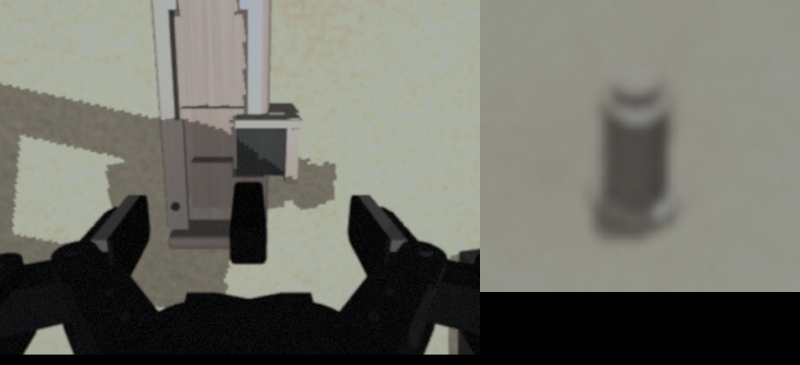

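The post stands behind the keeper with the hand free. Now to the cartridge.

Run:
```python
from h import *
q=load("side1");t=load("top1")
print(onz(q,334.8,151.5,.066),onz(q,333.5,165.5,.006), onz(t,272,172,.066))
T=np.array(load("w2")["cam_to_world"]);print(T[:3,3]-[.5556,-.0928,.1731])
```

```text
[0.6062 0.1889 0.066 ] [0.6077 0.198  0.006 ] [0.604 0.185 0.066]
[0.01222373 0.06853224 0.14287307]
```

>>> move_arm(
  series="0 0 0 0 0 0.13 1;0 0 0 0 0 0.13 1;0 0 0 0 0 0.08 1;0 0 0 0.01 0.125 0 1;0 0 0 0.01 0.125 0 1;0 0 0 0.01 0.125 0 1;0 0 0 0.01 0.125 0 1;0 0 0 0.01 0.125 0 1;0 0 0 0.01 0.125 0 1;0 0 0 0.01 0.125 0 1;0 0 0 0 0 0 1;0 0 0 0 0 0 1",
)

```text
time: 12.68
position: [0.5912, 0.139, 0.1972]
orientation: [0.0, 0.76, 0.65, -0.0]
force: [0.3, -0.4, -0.4]
grip_width: 0.0852
```

Run:
```python
from h import *
s=snap("wrist","w5",(160,60,480,360),1.25)
for z in(.066,0): print(px(s,(.605,.187,z)))
```

```text
[325.1 131.1]
[323.9 126.4]
```

View pics/w5.png

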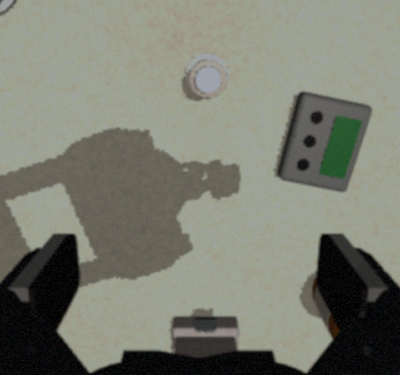

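Run:
```python
from h import *
s=load("w5");g=cv2.cvtColor(s["color"],cv2.COLOR_RGB2GRAY)
p=g[95:150,295:355];print(np.median(p),p.max())
for th in(190,200,210):
    n,l,st,c=cv2.connectedComponentsWithStats((p>th).astype(np.uint8))
    for i in range(1,n):
        if st[i,4]>60: u,v=c[i]+[295,95];print(th,st[i],onz(s,u,v,.066))
print(onz(s,326.2,123.9,.066),env.read_state()["position"])
```

```text
157.0 166
[0.6068 0.1927 0.066 ] [0.59123149 0.13839759 0.19728177]
```

```bash
cat >> h.py <<'E'
def neck(s,u,v,r=16,z=.066):
    u,v=int(u),int(v);p=s["color"][v-r:v+r,u-r:u+r].astype(int);d=p[:,:,2]-p[:,:,0]
    m=((d>-8)&(p[:,:,1]>110)).astype(np.uint8);n,l,st,c=cv2.connectedComponentsWithStats(m)
    for i in range(1,n):
        if st[i,4]>30: U,V=c[i]+[u-r,v-r];print(st[i],(U,V),onz(s,U,V,z))
E
python3 - <<'E'
from h import *
s=load("w5");print(s["color"][124,320:334].tolist(),s["color"][140,300].tolist());neck(s,326,124)
E
```

```text
[[156, 162, 171], [156, 162, 172], [159, 162, 171], [155, 161, 169], [156, 159, 170], [156, 160, 170], [155, 161, 170], [156, 162, 169], [157, 163, 171], [155, 163, 171], [159, 163, 174], [157, 162, 170], [157, 162, 170], [162, 164, 175]] [157, 161, 145]
[ 0  0 14 10 54] (np.float64(314.3703703703704), np.float64(110.9074074074074)) [0.5986 0.2046 0.066 ]
[18  0 14 15 57] (np.float64(337.0175438596491), np.float64(111.96491228070175)) [0.617  0.2009 0.066 ]
[  6   4  22  23 383] (np.float64(326.1148825065274), np.float64(123.13054830287206)) [0.6068 0.1933 0.066 ]
```

>>> move_arm(
  series="0 0 0 0.039 0.1365 0 0.18;0 0 0 0 0 0 0.18;0 0 0 0 0 -0.1 0.18;0 0 0 0 0 -0.1 0.18;0 0 0 0 0 -0.1 0.18;0 0 0 0 0 -0.08 0.18;0 0 0 0 0 -0.053 0.18;0 0 0 0 0 0 0.18;0 0 0 0 0 0 0.18",
)

```text
time: 13.85
position: [0.6079, 0.1937, 0.026]
orientation: [0.001, 0.76, 0.65, 0.001]
force: [-0.4, 0.0, 0.5]
grip_width: 0.0503
```

>>> move_arm(
  series="0 0 0 0 0 0 -1;0 0 0 0 0 0 -1;0 0 0 0 0 0 -1;0 0 0 0 0 0 -1;0 0 0 0 0 0 -1",
)

```text
time: 14.48
position: [0.6077, 0.1941, 0.0259]
orientation: [0.001, 0.76, 0.65, 0.001]
force: [-1.8, 0.0, 5.6]
grip_width: 0.0244
```

>>> move_arm(
  series="0 0 0 0 0 0.05 -1;0 0 0 0 0 0.1 -1;0 0 0 0 0 0.15 -1;0 0 0 -0.0191 -0.1203 0 -1;0 0 0 -0.0191 -0.1203 0 -1;0 0 0 -0.0191 -0.1203 0 -1;0 0 0 -0.0191 -0.1203 0 -1;0 0 0 -0.0191 -0.1203 0 -1;0 0 0 -0.0191 -0.1203 0 -1;0 0 0 -0.0191 -0.1203 0 -1;0 0 0 0 0 0 -1;0 0 0 0 0 0 -1",
)

```text
time: 15.98
position: [0.5534, -0.1427, 0.1449]
orientation: [0.0, 0.76, 0.65, 0.0]
force: [-0.6, 0.7, -0.2]
grip_width: 0.0244
```

>>> move_arm(
  series="0 0 0 0 0 0 -1;0 0 0 0 0 0 -1;0 0 0 0 0 0 -1",
)

```text
time: 16.35
position: [0.5534, -0.1424, 0.1441]
orientation: [-0.0, 0.759, 0.651, 0.0]
force: [-0.7, -0.1, -0.8]
grip_width: 0.0242
```

Run:
```python
from h import *
r=env.read_state();print(r["position"],r["orientation"],r["force"],r["grip_width"])
s=snap("wrist","w6",(160,100,480,400),1.75)
```

```text
[ 0.55342615 -0.14242373  0.14411538] [-6.45624775e-06  7.59434362e-01  6.50583929e-01  6.46524154e-06] [-0.71843721 -0.08268645 -0.83042687] 0.024214815564615928
```

View pics/w6.png

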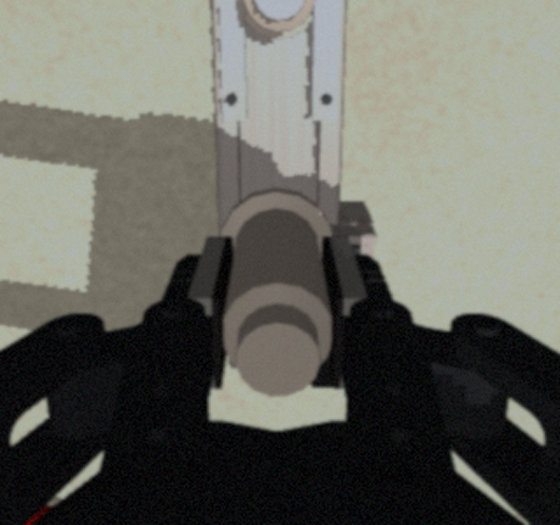

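Run:
```python
from h import *
s=load("w6");h=lambda U,V:(160+(U+.5)/1.75-.5,100+(V+.5)/1.75-.5)
y=-.155;R=np.array([[np.cos(y),-np.sin(y)],[np.sin(y),np.cos(y)]])
A=onz(s,*dark(s,*h(232,99),4),.033);B=onz(s,*dark(s,*h(326,99),4),.033);m=(A+B)/2
print(A,B,"line",R.T@m[:2])
for U,V,z in((279,355,.184),(278,245,.124)): p=onz(s,*h(U,V),z);print(p,R.T@p[:2])
print("tcp",R.T@env.read_state()["position"][:2])
```

```text
[ 0.5379 -0.1081  0.033 ] [ 0.5806 -0.1147  0.033 ] line [ 0.56974339 -0.02372741]
[ 0.5545 -0.1425  0.184 ] [ 0.56985156 -0.05518788]
[ 0.5541 -0.1434  0.124 ] [ 0.5695953  -0.05613884]
tcp [ 0.56876873 -0.05539181]
```

>>> move_arm(
  series="0 0 0 0.0008 0 -0.06 -1;0 0 0 0 0 -0.06 -1;0 0 0 0 0 -0.05 -1;0 0 0 0 0 -0.025 -1;0 0 0 0 0 0 -1;0 0 0 0 0 0 -1",
)

```text
time: 17.15
position: [0.5542, -0.1431, 0.0672]
orientation: [0.001, 0.76, 0.65, 0.0]
force: [0.0, -0.1, -1.2]
grip_width: 0.0241
```

>>> move_arm(
  series="0 0 0 0 0 -0.0075 -1;0 0 0 0 0 -0.0075 -1;0 0 0 0 0 -0.0075 -1;0 0 0 0 0 0 -1;0 0 0 0 0 0 -1",
)

```text
time: 17.77
position: [0.5537, -0.143, 0.0572]
orientation: [0.0, 0.76, 0.65, 0.0]
force: [0.4, 0.4, -0.9]
grip_width: 0.0244
```

Bottom at about 31 mm, just at the wall tops. Continuing slowly.

>>> move_arm(
  series="0 0 0 0 0 -0.005 -1;0 0 0 0 0 -0.005 -1;0 0 0 0 0 0 -1",
)

```text
time: 18.15
position: [0.5535, -0.143, 0.0529]
orientation: [-0.0, 0.76, 0.65, -0.0]
force: [-0.5, -1.5, -0.5]
grip_width: 0.0243
```

>>> move_arm(
  series="0 0 0 0 0 -0.005 -1;0 0 0 0 0 0 -1",
)

```text
time: 18.4
position: [0.5535, -0.143, 0.0509]
orientation: [-0.0, 0.76, 0.65, -0.0]
force: [0.3, -0.5, -1.4]
grip_width: 0.0245
```

>>> move_arm(
  series="0 0 0 0 0 -0.005 -1;0 0 0 0 0 -0.005 -1;0 0 0 0 0 0 -1;0 0 0 0 0 0 -1",
)

```text
time: 18.9
position: [0.5537, -0.143, 0.0471]
orientation: [0.0, 0.76, 0.65, 0.0]
force: [0.9, -0.3, -0.6]
grip_width: 0.0242
```

>>> move_arm(
  series="0 0 0 0 0 -0.003 -1;0 0 0 0 0 0 -1;0 0 0 0 0 0 -1",
)

```text
time: 19.27
position: [0.5537, -0.143, 0.046]
orientation: [0.0, 0.76, 0.65, 0.0]
force: [-0.6, -0.6, -0.5]
grip_width: 0.0241
```

>>> move_arm(
  series="0 0 0 0 0 -0.002 -1;0 0 0 0 0 -0.001 -1;0 0 0 0 0 0 -1;0 0 0 0 0 0 -1",
)

```text
time: 19.77
position: [0.5538, -0.1431, 0.0459]
orientation: [0.0, 0.76, 0.65, 0.0]
force: [-4.2, 1.2, 6.7]
grip_width: 0.0246
```

Floor felt (about 7 N up). Releasing and withdrawing upward, then on to the post.

>>> move_arm(
  series="0 0 0 0 0 0 -0.2;0 0 0 0 0 0 0.2;0 0 0 0 0 0 0.2;0 0 0 0 0 0 0.2;0 0 0 0 0 0.05 0.2;0 0 0 0 0 0.1 0.2;0 0 0 0 0 0.13 0.2;0 0 0 0 0 0 0.2;0 0 0 0 0 0 0.2",
)

```text
time: 20.9
position: [0.5534, -0.1429, 0.1562]
orientation: [-0.0, 0.76, 0.65, -0.0]
force: [-0.7, 0.2, -0.9]
grip_width: 0.0513
```

Run:
```python
from h import *
r=env.read_state();print(r["time"],r["position"],r["force"])
s=snap("wrist","w7",(160,100,480,400),1.75)
print(px(s,(.554,-.144,.086)))
```

```text
20.9 [ 0.55343704 -0.14294363  0.15616537] [-0.74057048  0.16607028 -0.85113404]
[318.5 211.2]
```

View pics/w7.png

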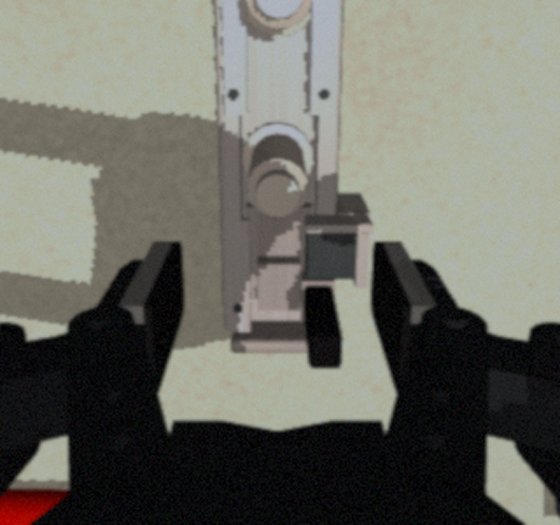

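Cartridge stands upright in the gap (neck at crop (277,195)) and the post is still parked (322,~340). Taking the post again.

>>> move_arm(
  series="0 0 0 0.012 -0.085 0 0.2;0 0 0 0.012 -0.085 0 0.2;0 0 0 0 0 0 0.2;0 0 0 0 0 -0.1 0.2;0 0 0 0 0 -0.09 0.2;0 0 0 0 0 -0.047 0.2;0 0 0 0 0 0 0.2;0 0 0 0 0 0 0.2",
)

```text
time: 21.95
position: [0.5641, -0.2112, 0.0636]
orientation: [0.001, 0.76, 0.65, 0.001]
force: [0.1, -0.9, -0.3]
grip_width: 0.0511
```

>>> move_arm(
  series="0 0 0 0 0 0 -1;0 0 0 0 0 0 -1;0 0 0 0 0 0 -1;0 0 0 0 0 0 -1;0 0 0 0 0 0 -1;0 0 0 0 0 0 -1",
)

```text
time: 22.7
position: [0.5636, -0.2112, 0.063]
orientation: [0.001, 0.76, 0.65, 0.0]
force: [-2.0, 0.2, 5.7]
grip_width: 0.0134
```

>>> move_arm(
  series="0 0 0 -0.0008 -0.005 0 -1;0 0 0 -0.0008 -0.005 0 -1;0 0 0 -0.0006 -0.0037 0 -1;0 0 0 0 0 0 -1;0 0 0 0 0 0 -1",
)

```text
time: 23.32
position: [0.5631, -0.2147, 0.063]
orientation: [-0.0, 0.759, 0.651, 0.001]
force: [-0.7, 7.5, 7.9]
grip_width: 0.013
```

>>> move_arm(
  series="0 0 0 -0.0002 -0.0015 0 -1;0 0 0 0 0 0 -1;0 0 0 -0.0099 0.0015 0 -1;0 0 0 -0.0099 0.0015 0 -1;0 0 0 -0.0099 0.0015 0 -1;0 0 0 -0.0099 0.0015 0 -1;0 0 0 -0.008 0.0012 0 -1;0 0 0 0 0 0 -1;0 0 0 0 0 0 -1",
)

```text
time: 24.45
position: [0.5443, -0.2124, 0.063]
orientation: [-0.0, 0.759, 0.651, 0.002]
force: [0.4, 8.9, 6.8]
grip_width: 0.013
```

>>> move_arm(
  series="0 0 0 -0.004 0.0006 0 -1;0 0 0 0 0 0 -1;0 0 0 0 0 0 -1",
)

```text
time: 24.82
position: [0.5431, -0.2122, 0.063]
orientation: [0.0, 0.759, 0.651, 0.002]
force: [2.9, 8.0, 4.5]
grip_width: 0.0132
```

>>> move_arm(
  series="0 0 0 0.0012 0.0074 0 -1;0 0 0 0.0012 0.0074 0 -1;0 0 0 0.0012 0.0074 0 -1;0 0 0 0.0012 0.0074 0 -1;0 0 0 0.0012 0.0074 0 -1;0 0 0 0.0012 0.0074 0 -1;0 0 0 0.0012 0.0074 0 -1;0 0 0 0.0012 0.0074 0 -1;0 0 0 0.0012 0.0074 0 -1;0 0 0 0.0012 0.0074 0 -1;0 0 0 0 0 0 -1",
)

```text
time: 26.2
position: [0.5478, -0.1828, 0.063]
orientation: [0.0, 0.759, 0.651, 0.002]
force: [3.0, 6.4, 4.7]
grip_width: 0.0129
```

>>> move_arm(
  series="0 0 0 0.0012 0.0074 0 -1;0 0 0 0.0012 0.0074 0 -1;0 0 0 0.0012 0.0074 0 -1;0 0 0 0.0012 0.0074 0 -1;0 0 0 0.0012 0.0074 0 -1;0 0 0 0.0012 0.0074 0 -1;0 0 0 0.0008 0.005 0 -1;0 0 0 0 0 0 -1;0 0 0 0 0 0 -1",
)

```text
time: 27.32
position: [0.5508, -0.1633, 0.063]
orientation: [0.0, 0.759, 0.651, 0.002]
force: [2.2, 6.6, 5.3]
grip_width: 0.0131
```

>>> move_arm(
  series="0 0 0 0.0004 0.0025 0 -1;0 0 0 0.0004 0.0025 0 -1;0 0 0 0.0004 0.0025 0 -1;0 0 0 0 0 0 -1;0 0 0 0 0 0 -1",
)

```text
time: 27.95
position: [0.5513, -0.1604, 0.063]
orientation: [0.0, 0.759, 0.651, 0.002]
force: [1.1, 5.8, 4.8]
grip_width: 0.013
```

>>> move_arm(
  series="0 0 0 0.0002 0.0013 0 -1;0 0 0 0.0002 0.0013 0 -1;0 0 0 0 0 0 -1;0 0 0 0 0 0 -1",
)

```text
time: 28.45
position: [0.5514, -0.1597, 0.063]
orientation: [0.001, 0.76, 0.65, 0.001]
force: [2.1, 6.3, 5.3]
grip_width: 0.0132
```

>>> move_arm(
  series="0 0 0 0.0002 0.0013 0 -1;0 0 0 0.0002 0.0013 0 -1;0 0 0 0 0 0 -1;0 0 0 0 0 0 -1",
)

```text
time: 28.95
position: [0.5514, -0.1592, 0.063]
orientation: [0.001, 0.76, 0.65, 0.001]
force: [1.8, 3.5, 4.8]
grip_width: 0.0133
```

Force is falling while position stalls: the follower bears on the cartridges. A little more, to unload the hand.

>>> move_arm(
  series="0 0 0 0.0002 0.0015 0 -1;0 0 0 0 0 0 -1;0 0 0 0 0 0 -1",
)

```text
time: 29.32
position: [0.5515, -0.159, 0.0631]
orientation: [0.001, 0.76, 0.65, 0.001]
force: [1.5, 1.0, 5.9]
grip_width: 0.013
```

>>> move_arm(
  series="0 0 0 0 0 0 -0.4;0 0 0 0 0 0 0.2;0 0 0 0 0 0 0.2;0 0 0 0 0 0 0.2;0 0 0 0 0 0.05 0.2;0 0 0 0 0 0.1 0.2;0 0 0 0 0 0.13 0.2;0 0 0 0 0 0 0.2;0 0 0 0 0 0 0.2",
)

```text
time: 30.45
position: [0.5503, -0.1589, 0.1734]
orientation: [-0.0, 0.76, 0.65, -0.0]
force: [0.0, 0.5, 0.1]
grip_width: 0.0511
```

Run:
```python
from h import *
r=env.read_state();print(r["time"],r["position"],r["force"])
s=snap("wrist","w8",(160,40,480,380),1.7)
y=-.155;R=np.array([[np.cos(y),-np.sin(y)],[np.sin(y),np.cos(y)]]);o=np.array([.5569,-.1282])
for m in((0,.062),(0,.026)):
    p=o+R@m;u,v=px(s,(*p,.086));print("pred crop",(u-160)*1.7,(v-40)*1.7);neck(s,u,v,24,.086)
```

```text
30.45 [ 0.55029152 -0.15887856  0.17336381] [0.01705818 0.46600355 0.10326892]
pred crop 272.34 50.49
[30  0 18  3 33] (np.float64(334.1515151515151), np.float64(45.54545454545455)) [ 0.5778 -0.0536  0.086 ]
[  0  11   9  37 201] (np.float64(298.6119402985075), np.float64(71.65671641791045)) [ 0.5519 -0.0659  0.086 ]
[ 11  11  27  29 606] (np.float64(319.8877887788779), np.float64(70.63036303630363)) [ 0.5661 -0.0675  0.086 ]
[ 35  11  13  37 273] (np.float64(339.4175824175824), np.float64(76.75457875457876)) [ 0.5786 -0.0733  0.086 ]
pred crop 272.17 143.82
[  0   0  48  48 856] (np.float64(324.4906542056075), np.float64(114.74065420560748)) [ 0.5649 -0.0964  0.086 ]
[ 10  11  26  27 537] (np.float64(318.3854748603352), np.float64(124.38175046554935)) [ 0.5597 -0.1022  0.086 ]
[ 0 33  8 15 83] (np.float64(298.68674698795184), np.float64(140.51807228915663)) [ 0.5442 -0.1111  0.086 ]
```

```bash
python3 -c "
from bench import env
print(env.close_job(), env.read_state()['force'])"
```

```text
the job is handed in; nothing more can be done
the job is handed in; nothing more can be done
```

The magazine is topped up and the job is handed in, at about 30 s of the 67 s allowed; no verdict came back.

- **Parking:** I pulled the follower back to its hard stop, shifted the post about 19 mm, and eased it against the keeper until the spring force left the hand. Then I let go. Pictures taken after the release and again after loading showed it still parked.
- **Loading:** The narrow cartridge went down into the gap with about 7 N felt at the floor. A picture afterwards showed it upright.
- **Final feed:** I freed the post and moved the follower forward by hand until the force fell from about 6 N to 1 N, with travel about 35 mm by arm position, then released and withdrew.
- **Last check:** By image measurement the loaded cartridge is at y ≈ 61.4 mm and x ≈ −0.3 mm. The new one is at y ≈ 26.1 mm and x ≈ −1.2 mm. They are about 35 mm apart, and all of this is within tolerance. The hand was free, with under 0.5 N on it.
- **Not confirmed:**
  - The final picture could not be viewed because the limit of 12 was reached, so that check is numerical only.
  - That check measured the neck positions, not the tilt directly.
  - The follower's bearing force on the new cartridge after release was not measured; I only felt the contact.
  - I took no final picture of the other bench objects; no contact with them was felt.

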